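Set the levelling bar of a gel caster with its gauge blade

ROBOT

A 6-joint arm with a two-finger parallel gripper is mounted at the origin on the work surface. World frame = base frame: x ahead of the robot, y to its left, z up, the work surface at z = 0. Lengths are in m, angles in rad, forces in N, time in s.
With the tool pointing down it reaches from about 0.25 to 0.725 m from the base axis. Payload 4 kg.
Tool frame: the origin (TCP) lies at the very end of the fingers, on their centre line; the grasp point (between the pads) lies 19 mm behind it; x points along the fingers, z is the direction in which the jaws open and shut, and the axes are right-handed (so a half turn about x gives the same grasp; the last joint's range is limited). The gripper opens to 85 mm and grips with 20 to 120 N. Pads are 22 mm wide; open, the fingers measure 114 mm over their backs; the gripper's body (76 mm by 85 mm) begins 54 mm behind the grasp point. The pads swing forward as they close: fully open they stand 13 mm farther back than shut.
Start: joints at [-1.154, 0.241, 0.005, 1.335, 0, 1.571], TCP at [0.202, -0.457, 0.231] pointing down, gripper open.
Joint ranges: [-2.72, 2.72], [-1.05, 1.87], [-1.09, 1.28], [-1.99, 2.15], [-1.42, 1.44], [-3.14, 3.14]. Speed limits (rad/s): [2.79, 2.79, 3.14, 3.14, 3.14, 3.14].

INTERFACE

Orientations are given as a unit quaternion [x, y, z, w].
In Python, from workcell import bot gives the robot as it stands.
- The arm moves only by the tool step_arm, never from a script. Its argument "series" is a list of rows, each an object of numbers: "x", "y", "z": the shift along the world's x, y, z in cm; "twist": the turn about the world's z in degrees; "jaw": the finger opening in cm, from 0 to 8.54. In form: [{"x": .., "y": .., "z": .., "twist": .., "jaw": ..}, ...]. A call has 1 to 10 rows; each row is the pose to reach, as a shift and turn from the pose measured when the call began; what a row does not reach only later rows make up. A row lasts 1/12 s, in which the tool goes at most 41.7 mm and 7.16 degrees, less where a joint would pass 70% of its speed; a pose out of reach is approached as far as the arm can. A call with a gripper value outside its range is refused whole. The fingers move at their own pace and stop on an object; the grip force is fixed at half the most. Time passes only in rows, so rows that repeat a pose let the fingers close. It gives the time, the measured TCP pose, the force and the opening at its end, in the units of the state.
- bot.get_obs(): the state, without advancing time (a new reading comes with each control period).
- bot.camera(name): name is "side" or "top" or "wrist"; returns (picture, depth): 480x640x3 uint8, red, green, blue; 480x640 float32, m along the optical axis (not along the pixel's ray), 0 where there is no reading.
- bot.camera_info(name): a dict with "camera_matrix" (3x3 intrinsics, pixels), "D" ([k1, k2, p1, p2, k3] as OpenCV has them; the pictures are not rectified), "R" (3x3) and "t" (3): a world point X has camera coordinates R X + t; the wrist camera has in their place "mount" (4x4, takes a point from camera to tool coordinates, whose origin is the TCP and whose axes are the tool frame's). Camera axes: x right, y down, z forward; pixel columns grow to the right and rows downward; lengths in m; the calibration is good to about 2 mm. A picture is of the moment at which its call begins: read the wrist's pose just before it. camera_info takes no time and is no camera call.
- bot.job_done(): hands the job in, once; it reports no verdict.
The state is a dict: "clock": time; "joint_pos": joint angles; "joint_vel": joint speeds; "tau": joint torques, N m; "eef_pos": TCP position; "tool_rot": TCP orientation; "ft_force": force on the tool from outside, world axes, zero at the start; "ft_torque": the same for the moment, N m; "grip_width": finger opening in m.
Only numpy, scipy, OpenCV 4.12 (cv2) and the standard library are available. Lean on these libraries where they do the work, as an engineer would, in place of code of your own. Each camera call takes 0.05 s, during which the arm holds its last target.

TASK

Set the gap of the gel caster: turn the black knob on top clockwise until the levelling bar just drags on the gauge blade lying under it, so that the blade is held lightly and not clamped when its handle is tugged. Let go of the knob, draw the gauge straight out of the gap against this drag, and lay it inside the white tray; never jam it, and leave the other things on the bench where they are.

Things in the scene. Friction and masses are not known exactly. Their poses are not given: they have to be found in the camera images.
- caster: Gel caster, fixed: grey base 120 x 170 x 22 mm with a casting plate on it and an aluminium portal (bridge top about 112 mm above the bench) across its middle that carries the knob on top and the steel levelling bar underneath. Origin: centre of the base's underside, right under the knob. The gauge is drawn out towards -x; z up.
- screw (a joint): Turn of the black knob in rad, growing clockwise seen from above; lowers the bar by 1.6 mm per rad. Starts at 0 to 0.5, range 0 to 5; first touch of bar and blade comes 0.4 to 3.2 rad after the start, and 0.15 to 0.55 rad past first touch is right. Turns with about 0.06 Nm and stays where it is left.
- knob (a point): Centre of the knob at the height to grip it, about 142 mm above the bench (its true height differs by up to 1.2 mm). The knob is 36 mm in diameter, 30 mm tall, axis vertical, and may be gripped at any yaw; the bridge's top lies 30 mm below this point.
- plate: Casting plate, fixed, 120 x 130 x 25 mm, origin at the centre of its underside, axes as the caster's; the blade lies on its top. The bar (14 x 110 mm) hangs over its line x = 0 on springs of 10 N per mm; its height differs between casters by up to 1.2 mm and is not measured: at the start 0.6 to 5 mm are free above the blade. Right is when the bar presses on the blade with 2.5 to 9 N.
- gauge: Loose setting gauge, about 0.13 kg: steel blade 132 x 24 x 4 mm lying flat under the bar, with a grey handle block at its -x end that overhangs the plate's front edge. Origin on the blade's underside, 50 mm from its tip, near the bar's line at the start; x towards the tip, z up. Drawn about 60 mm it is free of the bar. In tug tests move it only a few mm.
- handle (a point): Point to grip in the gauge's handle block (40 mm along x, 16 mm across y, 36 mm tall; grip it across y): 97 mm behind the gauge's origin (-x), 7 mm above the blade's underside, on the block's centre line, 21 mm above its lower face. At the right setting drawing the gauge takes a steady pull of about 3 to 9 N; unheld it slides with under 1 N.
- tip (a point): Middle of the blade's free end, 50 mm from the gauge's origin (+x), 2 mm above the blade's underside.
- tray: Open white tray, fixed, 230 x 130 mm outside (along its x and y), wall 4 mm, 26 mm high, floor 4 mm thick; on the left or the right of the caster. Origin at the centre of its underside.
- tape_roll: Bystander: yellow tape roll, 60 mm across, 19 mm high. Origin under its centre.
- dish: Bystander: flat round dish, 90 mm across, 15 mm high. Origin under its centre.
- beaker: Bystander: clear cup, 68 mm across, 75 mm high. Origin under its centre.
- jar: Bystander: small jar, 56 mm across, 75 mm high. Origin under its centre.
- media_bottle: Bystander: bottle, 70 mm across, 150 mm high. Origin under its centre.
- slide_box: Bystander: flat grey box, 90 x 60 x 30 mm. Origin under its centre.
- pipette: Bystander: hand pipette lying on the bench, 230 mm long. Origin under its centre.
Mind the look-alikes: they are no part of the job. Leave any green or purple look-alike of the gauge alone.

How it is judged:
By the outcome, as a careful person would: the job done as asked, in the order asked, and still so for the second after the job is handed in, with the robot touching nothing.
It also fails if it takes over 72 s, if anything falls off the work surface, if the arm or the gripper's body presses on something with over 40 N, if the wrist force passes 120 N, or if a joint passes its speed limit or range.

## Working session

There is one attempt and no reset: what is moved stays moved. The work goes in short steps, Python scripts to look and compute and a tool call to move; the robot and the scene stay as the last step left them, time stands still between calls to the robot, and variables do not carry over. Pictures are saved under pics/ and viewed, and the job is handed in when it is done.

Besides the shell and the picture viewer there is one more tool, called after "Call:" by a JSON object that holds its "op" and its "data". step_arm: Moves the arm, as the interface text tells. Its arguments: {"type":"object","properties":{"series":{"type":"array","items":{"type":"object","properties":{"x":{"type":"number"},"y":{"type":"number"},"z":{"type":"number"},"twist":{"type":"number"},"jaw":{"type":"number"}}}}},"required":["series"]}

```bash
mkdir -p pics; ls
cat > h.py <<'E'
import numpy as np, cv2
from workcell import bot
def snap(n,f):
    o=bot.get_obs(); p,d=bot.camera(n); cv2.imwrite(f'pics/{f}.png',p[:,:,::-1]); np.save(f'pics/{f}.npy',d); return o,p,d
E
python3 - <<'E'
from h import *
np.set_printoptions(precision=4,suppress=True)
for n in ['side','top']:
    o,p,d=snap(n,n+'0'); print(bot.camera_info(n))
print(bot.camera_info('wrist'))
print(o)
E
```

```text
pics
{'camera_matrix': array([[553.2692,   0.    , 310.4338],
       [  0.    , 553.2692, 237.7319],
       [  0.    ,   0.    ,   1.    ]]), 'D': array([-0.1143,  0.    ,  0.    ,  0.    ,  0.    ]), 'R': array([[-0.8657, -0.5006,  0.0021],
       [-0.3649,  0.6281, -0.6873],
       [ 0.3427, -0.5958, -0.7264]]), 't': array([0.4407, 0.2608, 1.1306])}
{'camera_matrix': array([[542.3301,   0.    , 316.837 ],
       [  0.    , 542.3301, 241.6255],
       [  0.    ,   0.    ,   1.    ]]), 'D': array([-0.1374,  0.    ,  0.    ,  0.    ,  0.    ]), 'R': array([[-0.0125, -0.9999, -0.0011],
       [-0.9968,  0.0125, -0.0787],
       [ 0.0787,  0.0001, -0.9969]]), 't': array([0.0094, 0.5016, 1.5858])}
{'camera_matrix': array([[421.5237,   0.    , 319.8166],
       [  0.    , 421.5237, 241.6152],
       [  0.    ,   0.    ,   1.    ]]), 'D': array([0.017, 0.   , 0.   , 0.   , 0.   ]), 'mount': array([[ 0.0003, -0.3205,  0.9472, -0.1427],
       [ 0.    , -0.9472, -0.3205,  0.0836],
       [ 1.    ,  0.0001, -0.0003,  0.0008],
       [ 0.    ,  0.    ,  0.    ,  1.    ]])}
{'clock': 0.05, 'joint_pos': array([-1.154 ,  0.2414,  0.0037,  1.3352, -0.    ,  1.5708]), 'joint_vel': array([ 0.0005, -0.0012,  0.0009,  0.0012, -0.0012,  0.0004]), 'tau': array([ -0.0007, -37.3492,  25.3292,   0.0109,   0.0001,   0.    ]), 'eef_pos': array([ 0.2022, -0.4566,  0.2304]), 'tool_rot': array([ 0.3861,  0.5932, -0.3853,  0.592 ]), 'ft_force': array([ 0.0369, -1.2895,  0.1497]), 'ft_torque': array([ 0.0046, -0.0004, -0.0235]), 'grip_width': 0.0853213835694724}
```

View pics/side0.png

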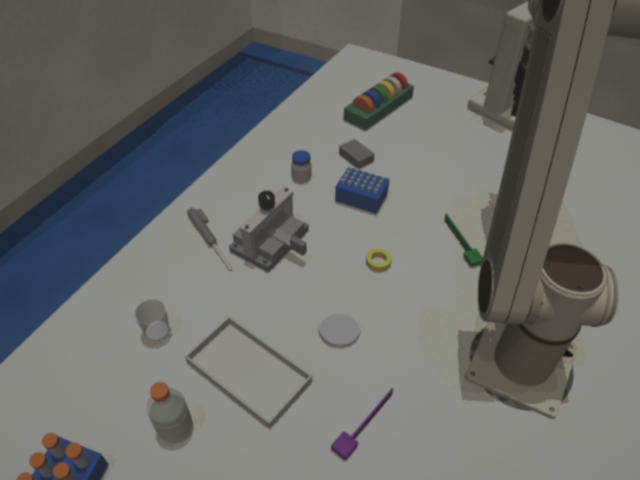

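View pics/top0.png

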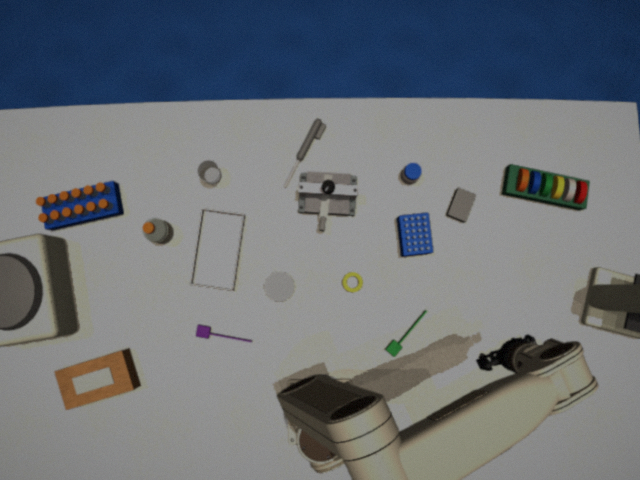

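The top view shows the caster at about (327,195) with its knob at (327,187) and the gauge handle at (321,225). The tray is at (218,250). The tape roll and dish are nearer the robot.

```bash
cat >> h.py <<'E'
def ray(n,uv,z,o=None):
    """pixel -> world at height z (array of pts)"""
    c=bot.camera_info(n); K,D=c['camera_matrix'],c['D']
    q=cv2.undistortPoints(np.array(uv,float).reshape(-1,1,2),K,D).reshape(-1,2)
    r=np.c_[q,np.ones(len(q))]
    if n=='wrist':
        from scipy.spatial.transform import Rotation as R
        T=np.eye(4);T[:3,:3]=R.from_quat(o['tool_rot']).as_matrix();T[:3,3]=o['eef_pos']
        M=T@c['mount']; C=M[:3,3]; W=r@M[:3,:3].T
    else:
        C=-c['R'].T@c['t']; W=r@c['R']
    return C+W*((z-C[2])/W[:,2])[:,None]
def proj(n,X,o=None):
    c=bot.camera_info(n); K,D=c['camera_matrix'],c['D']; X=np.array(X,float).reshape(-1,3)
    if n=='wrist':
        from scipy.spatial.transform import Rotation as R
        T=np.eye(4);T[:3,:3]=R.from_quat(o['tool_rot']).as_matrix();T[:3,3]=o['eef_pos']
        M=np.linalg.inv(T@c['mount']); Rr,t=M[:3,:3],M[:3,3]
    else: Rr,t=c['R'],c['t']
    return cv2.projectPoints(X,cv2.Rodrigues(Rr)[0],t,K,D)[0].reshape(-1,2)
E
python3 - <<'E'
from h import *
np.set_printoptions(precision=4,suppress=True)
p=cv2.imread('pics/top0.png');d=np.load('pics/top0.npy')
c=p[150:310,170:410]; cv2.imwrite('pics/topc.png',cv2.resize(c,None,fx=3.3,fy=3.3,interpolation=cv2.INTER_CUBIC))
p2=cv2.imread('pics/side0.png'); c=p2[170:290,210:330]; cv2.imwrite('pics/sidec.png',cv2.resize(c,None,fx=5,fy=5,interpolation=cv2.INTER_CUBIC))
print(ray('top',[[327,187]],.157),ray('top',[[321,225]],.06),ray('top',[[218,250]],.026))
# knob dark mask
m=(p.max(2)<40)[170:200,310:345]; ys,xs=np.nonzero(m); print(xs.mean()+310,ys.mean()+170,len(xs))
E
```

```text
[[ 0.6402 -0.0265  0.157 ]] [[ 0.5466 -0.0095  0.06  ]] [[0.48  0.296 0.026]]
328.0761904761905 186.84761904761905 105
```

View pics/topc.png

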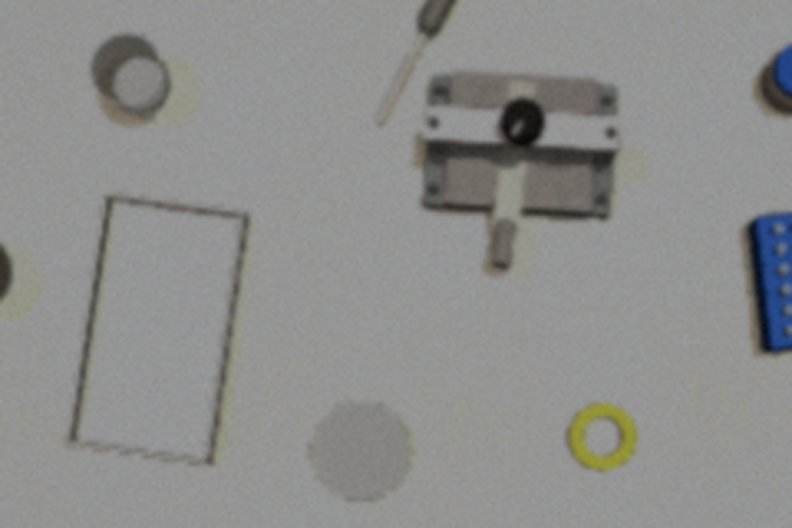

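View pics/sidec.png

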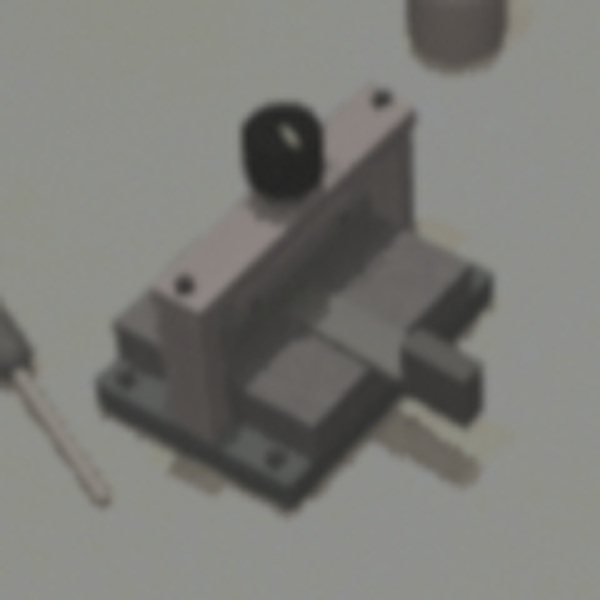

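Run:
```python
from h import *
from scipy.spatial.transform import Rotation as R
np.set_printoptions(precision=4,suppress=True)
o=bot.get_obs(); print(R.from_quat(o['tool_rot']).as_matrix())
# bridge bolts z=.112, knob top .157
B=ray('top',[[170+433/3.3,150+123/3.3],[170+611/3.3,150+132/3.3]],.112);print('bolts',B)
print('knob',ray('top',[[328.1,186.85]],.157))
# handle top center/ends at z=.069
print(ray('top',[[170+507/3.3,150+222/3.3],[170+499/3.3,150+268/3.3]],.069))
T=ray('top',[[170+a/3.3,150+b/3.3] for a,b in [(109,197),(248,215),(211,462),(73,440)]],.026);print('tray',T,T.mean(0))
print(ray('top',[[170+360/3.3,150+450/3.3],[170+601/3.3,150+436/3.3]],.015))
print('side knob',ray('side',[[210+282/5,170+118/5]],.157))
```

```text
[[-0.0007  0.9144  0.4049]
 [ 0.0017  0.4049 -0.9144]
 [-1.      0.     -0.0019]]
bolts [[ 0.6485  0.0452  0.112 ]
 [ 0.6389 -0.1066  0.112 ]]
knob [[ 0.6406 -0.0295  0.157 ]]
[[ 0.5679 -0.0173  0.069 ]
 [ 0.5277 -0.0098  0.069 ]]
tray [[0.601  0.3414 0.026 ]
 [0.5827 0.215  0.026 ]
 [0.3615 0.2487 0.026 ]
 [0.3822 0.3733 0.026 ]] [0.4819 0.2946 0.026 ]
[[ 0.3709  0.1163  0.015 ]
 [ 0.3807 -0.0996  0.015 ]]
side knob [[ 0.6422 -0.0299  0.157 ]]
```

Run:
```python
from h import *
np.set_printoptions(precision=3,suppress=True)
c=bot.camera_info('wrist');M=c['mount']
u,v=np.meshgrid(np.arange(20,640,20),np.arange(20,480,20));uv=np.c_[u.ravel(),v.ravel()].astype(float)
q=cv2.undistortPoints(uv.reshape(-1,1,2),c['camera_matrix'],c['D']).reshape(-1,2)
r=np.c_[q,np.ones(len(q))]@M[:3,:3].T; C=M[:3,3]
def hit(lo,hi):
    t1=(lo-C)/r;t2=(hi-C)/r
    a=np.minimum(t1,t2).max(1);b=np.maximum(t1,t2).min(1); return b>np.maximum(a,0)
occ=hit(np.array([-.25,-.045,-.046]),np.array([-.07,.045,.046]))|hit(np.array([-.09,-.015,-.06]),np.array([.005,.015,-.03]))|hit(np.array([-.09,-.015,.03]),np.array([.005,.015,.06]))
ang=np.degrees(np.arccos(r[:,0]/np.linalg.norm(r,axis=1)))
ang[occ]=0
i=np.argsort(-ang)[:25]; print(np.c_[uv[i],ang[i],r[i]])
```

```text
[[620.    360.     46.843   0.858  -0.584   0.705]
 [ 20.    340.     45.484   0.873  -0.54   -0.705]
 [620.    340.     45.474   0.873  -0.54    0.705]
 [ 40.    340.     44.295   0.873  -0.54   -0.659]
 [600.    340.     44.286   0.873  -0.54    0.659]
 [ 20.    320.     44.139   0.888  -0.495  -0.705]
 [620.    320.     44.13    0.888  -0.495   0.705]
 [ 40.    320.     42.873   0.888  -0.495  -0.659]
 [600.    320.     42.864   0.888  -0.495   0.659]
 [ 20.    300.     42.829   0.903  -0.451  -0.705]
 [620.    300.     42.82    0.903  -0.451   0.706]
 [ 60.    320.     41.581   0.888  -0.495  -0.612]
 [580.    320.     41.574   0.888  -0.495   0.613]
 [ 20.    280.     41.563   0.918  -0.406  -0.706]
 [620.    280.     41.554   0.919  -0.406   0.706]
 [ 40.    300.     41.485   0.903  -0.451  -0.659]
 [600.    300.     41.477   0.903  -0.451   0.659]
 [ 20.    260.     40.352   0.933  -0.362  -0.706]
 [620.    260.     40.343   0.934  -0.361   0.706]
 [ 40.    280.     40.143   0.918  -0.406  -0.659]
 [600.    280.     40.136   0.918  -0.406   0.659]
 [ 60.    300.     40.11    0.903  -0.451  -0.613]
 [580.    300.     40.104   0.903  -0.451   0.613]
 [ 20.    240.     39.207   0.948  -0.317  -0.706]
 [620.    240.     39.199   0.949  -0.317   0.706]]
```

Call:
{"op": "step_arm", "data": {"series": [{"x":3.4,"y":3.6,"z":0,"twist":7},{"x":6.8,"y":7.2,"z":0,"twist":14},{"x":10.2,"y":10.8,"z":0,"twist":21},{"x":13.6,"y":14.4,"z":0,"twist":28},{"x":17,"y":18,"z":0,"twist":35},{"x":20.4,"y":21.6,"z":0,"twist":42},{"x":23.8,"y":25.2,"z":0,"twist":49},{"x":27.2,"y":28.8,"z":0,"twist":56},{"x":30.6,"y":32.4,"z":-2,"twist":63},{"x":33.8,"y":36,"z":-4,"twist":70}]}}

```text
$.series[0]: bad value
```

Call:
{"op": "step_arm", "data": {"series": [{"x":0,"y":0,"z":-3.5,"twist":7},{"x":0,"y":0,"z":-7,"twist":14},{"x":0,"y":0,"z":-10,"twist":21},{"x":0,"y":0,"z":-10,"twist":28},{"x":0,"y":0,"z":-10,"twist":31},{"x":0,"y":0,"z":-10,"twist":31}]}}

```text
$.series[0]: bad value
```

Run:
```python
from h import *
np.set_printoptions(precision=4,suppress=True)
o,p,d=snap('wrist','w1'); import pickle; pickle.dump(o,open('pics/w1.pkl','wb'))
print(o['clock'],o['eef_pos'],o['tool_rot'],o['joint_pos'],o['ft_force'])
```

```text
0.1 [ 0.2022 -0.4567  0.2305] [ 0.3861  0.5932 -0.3854  0.5921] [-1.154   0.2414  0.0039  1.3352  0.      1.5708] [ 0.7726  0.2019 -0.1155]
```

View pics/w1.png

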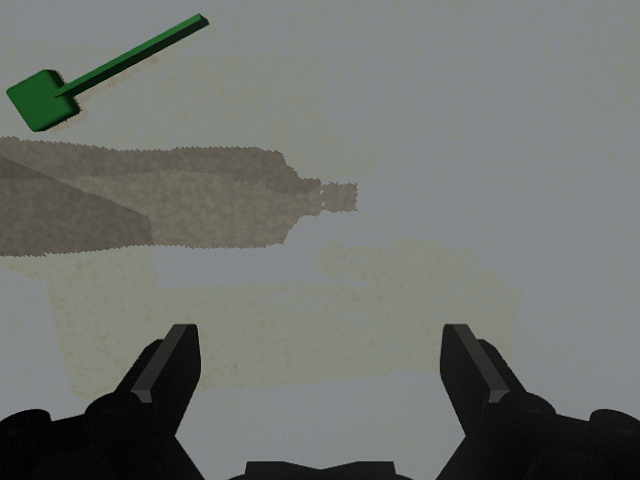

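Call:
{"op": "step_arm", "data": {"series": [{"x":3.4,"y":3.6,"z":0,"twist":7,"jaw":8.5},{"x":6.8,"y":7.2,"z":0,"twist":14,"jaw":8.5},{"x":10.2,"y":10.8,"z":0,"twist":21,"jaw":8.5},{"x":13.6,"y":14.4,"z":0,"twist":28,"jaw":8.5},{"x":17,"y":18,"z":0,"twist":35,"jaw":8.5},{"x":20.4,"y":21.6,"z":0,"twist":42,"jaw":8.5},{"x":23.8,"y":25.2,"z":0,"twist":49,"jaw":8.5},{"x":27.2,"y":28.8,"z":0,"twist":56,"jaw":8.5},{"x":30.6,"y":32.4,"z":-2,"twist":63,"jaw":8.5},{"x":33.8,"y":36,"z":-4,"twist":70,"jaw":8.5}]}}

```text
clock: 0.98
eef_pos: [0.4883, -0.1535, 0.213]
tool_rot: [-0.027, 0.706, 0.026, 0.707]
ft_force: [0.5, -0.7, 0.6]
grip_width: 0.0854
```

Call:
{"op": "step_arm", "data": {"series": [{"x":3,"y":3.4,"z":-2,"twist":7,"jaw":8.5},{"x":5.2,"y":5.7,"z":-5,"twist":14,"jaw":8.5},{"x":5.2,"y":5.7,"z":-9,"twist":21,"jaw":8.5},{"x":5.2,"y":5.7,"z":-12.8,"twist":28,"jaw":8.5},{"x":5.2,"y":5.7,"z":-12.8,"twist":31,"jaw":8.5},{"x":5.2,"y":5.7,"z":-12.8,"twist":31,"jaw":8.5},{"x":5.2,"y":5.7,"z":-12.8,"twist":31,"jaw":8.5}]}}

```text
clock: 1.57
eef_pos: [0.5402, -0.0964, 0.0847]
tool_rot: [-0.214, 0.674, 0.214, 0.674]
ft_force: [0.4, 0.4, 0.9]
grip_width: 0.0851
```

Run:
```python
from h import *
np.set_printoptions(precision=4,suppress=True)
o,p,d=snap('wrist','w2'); import pickle; pickle.dump(o,open('pics/w2.pkl','wb'))
print(o['clock'],o['eef_pos'],o['tool_rot'],o['joint_pos'],o['ft_force'])
print(proj('wrist',[[0.633,-.028,.051],[.64,-.028,.157],[.547,-.013,.069]],o))
```

```text
1.5667 [ 0.5402 -0.0964  0.0847] [-0.2138  0.674   0.2135  0.6741] [-0.1765  0.4408 -0.1078  1.022  -0.0002  0.7804] [0.4385 0.4276 0.8514]
[[571.8    282.3307]
 [880.2384 504.4184]
 [463.2606 148.7245]]
```

View pics/w2.png

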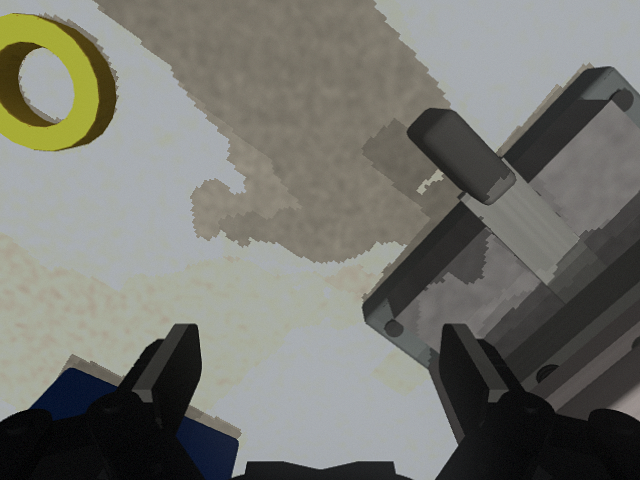

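The handle is at (463,155). The blade runs from there towards (560,285), where the bar's dark face begins. I'll zoom in on that edge.

Run:
```python
from h import *
p=cv2.imread('pics/w2.png'); c=p[190:350,480:640]
c=cv2.convertScaleAbs(c,alpha=1.8); cv2.imwrite('pics/w2c.png',cv2.resize(c,(800,600)[::-1] if 0 else (600,600),interpolation=cv2.INTER_CUBIC))
```

```text
(no output)
```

View pics/w2c.png

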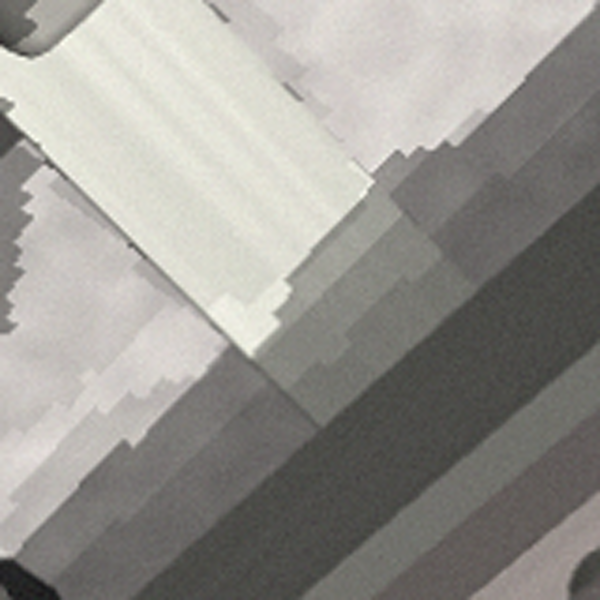

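```bash
cat >> h.py <<'E'
def cloud(n,d,o,uv):
    """depth pixels -> world"""
    uv=np.array(uv); z=d[uv[:,1],uv[:,0]]
    c=bot.camera_info(n); q=cv2.undistortPoints(uv.astype(float).reshape(-1,1,2),c['camera_matrix'],c['D']).reshape(-1,2)
    P=np.c_[q,np.ones(len(q))]*z[:,None]
    from scipy.spatial.transform import Rotation as R
    T=np.eye(4);T[:3,:3]=R.from_quat(o['tool_rot']).as_matrix();T[:3,3]=o['eef_pos']
    M=T@c['mount']; return P@M[:3,:3].T+M[:3,3]
E
python3 - <<'E'
from h import *; import pickle
np.set_printoptions(precision=4,suppress=True)
d=np.load('pics/w2.npy');o=pickle.load(open('pics/w2.pkl','rb'))
def poly(pts):
    pts=(np.array(pts)/3.75+[480,190]).astype(np.int32); m=np.zeros(d.shape,np.uint8); cv2.fillPoly(m,[pts],1); v,u=np.nonzero(m&(d>0)); return np.c_[u,v]
P=lambda pts: cloud('wrist',d,o,poly(pts))
blade=P([(60,60),(180,20),(350,180),(255,330)]); bs=P([(270,340),(380,210),(460,280),(330,405)])
face=P([(330,460),(500,310),(560,340),(390,490)])
plate=P([(240,50),(340,170),(480,110),(560,20)])
for n,c in [('blade',blade),('blade shadow',bs),('face',face),('plate',plate)]:
    m=c.mean(0); _,s,vt=np.linalg.svd(c-m,full_matrices=False); print(n,len(c),m,'nrm',vt[2],'rms',s[2]/len(c)**.5)
# profile along line perpendicular to bar across the edge: from (340,280) to (520,470) crop
a=np.array([300,240]);b=np.array([540,510])
for t in np.linspace(0,1,26):
    uv=np.round((a+(b-a)*t)/3.75+[480,190]).astype(int); print(uv,cloud('wrist',d,o,[uv])[0])
E
```

```text
blade 2960 [ 0.6042 -0.0196  0.0493] nrm [-0.0003  0.0059 -1.    ] rms 0.0006267492089502452
blade shadow 1249 [ 0.6322 -0.0232  0.0493] nrm [ 0.0044 -0.0007  1.    ] rms 0.000591922609131506
face 1060 [ 0.6393 -0.026   0.0608] nrm [-0.9977  0.0656 -0.0198] rms 0.0005045987929424657
plate 1835 [ 0.6168 -0.0007  0.0457] nrm [-0.0251 -0.0662 -0.9975] rms 0.001183340564615874
[560 254] [ 0.6188 -0.0213  0.0509]
[563 257] [ 0.6223 -0.0214  0.0489]
[565 260] [ 0.6237 -0.022   0.0495]
[568 263] [ 0.6256 -0.0222  0.0499]
[570 266] [ 0.6276 -0.0228  0.0496]
[573 268] [ 0.6301 -0.0226  0.0486]
[575 271] [ 0.6313 -0.0232  0.0495]
[578 274] [ 0.6328 -0.0235  0.0504]
[580 277] [ 0.6352 -0.024   0.0496]
[583 280] [ 0.6382 -0.0242  0.0486]
[586 283] [ 0.6402 -0.0245  0.0488]
[588 286] [ 0.6393 -0.0251  0.0521]
[591 289] [ 0.6386 -0.0255  0.0557]
[593 291] [ 0.6394 -0.0256  0.0563]
[596 294] [ 0.6397 -0.0259  0.0585]
[598 297] [ 0.6392 -0.0265  0.0611]
[601 300] [ 0.6388 -0.0268  0.064 ]
[604 303] [ 0.6389 -0.0271  0.0662]
[606 306] [ 0.6397 -0.0276  0.0672]
[609 309] [ 0.6405 -0.0279  0.0686]
[611 312] [ 0.6418 -0.0284  0.069 ]
[614 314] [ 0.6442 -0.0283  0.0683]
[616 317] [ 0.6456 -0.0288  0.0686]
[619 320] [ 0.6358 -0.029   0.0809]
[621 323] [ 0.6361 -0.0295  0.0822]
[624 326] [ 0.6356 -0.0297  0.0847]
```

```bash
cat > gap.py <<'E'
from h import *; import pickle,sys
np.set_printoptions(precision=4,suppress=True)
def gap(f,y0=-.040,y1=-.010,verbose=1,zb=None):
    g=cv2.cvtColor(cv2.imread(f'pics/{f}.png'),cv2.COLOR_BGR2GRAY).astype(np.float32);d=np.load(f'pics/{f}.npy');o=pickle.load(open(f'pics/{f}.pkl','rb'))
    v,u=np.nonzero(d>0); ok=(u>0); X=cloud('wrist',d,o,np.c_[u,v])
    blade=(abs(X[:,1]+.0235)<.007)&(X[:,0]>.60)&(X[:,0]<.634)&(abs(X[:,2]-.0493)<.004)
    zb=np.median(X[blade,2]); 
    F=(abs(X[:,1]+.028)<.02)&(X[:,2]>zb+.006)&(X[:,2]<zb+.016)&(abs(X[:,0]-.6393)<.004)
    A=np.c_[X[F,1],np.ones(F.sum())]; k,_,_,_=np.linalg.lstsq(A,X[F,0],rcond=None); top=X[(abs(X[:,1]+.028)<.015)&(X[:,0]>.6415)&(X[:,0]<.6455)&(abs(X[:,2]-zb-.019)<.006)][:,2]
    print('blade z',zb,blade.sum(),'face',k,F.sum(),'bar top',np.median(top) if len(top) else None,len(top))
    gs=cv2.GaussianBlur(g,(0,0),.7); res=[]
    for y in np.arange(-.029,-.0175,.0005):
        xf=k[0]*y+k[1]; zz=np.arange(-.004,.008,.0001)
        uv=proj('wrist',np.c_[np.full(len(zz),xf),np.full(len(zz),y),zb+zz],o).astype(np.float32)
        if uv.min()<0 or uv[:,0].max()>638: continue
        I=cv2.remap(gs,uv[:,0].reshape(1,-1),uv[:,1].reshape(1,-1),cv2.INTER_LINEAR)[0]
        lo,hi=np.median(I[-25:]),np.median(I[:20]); mid=(lo+hi)/2
        i=np.nonzero(I<mid)[0]; 
        if hi-lo>10 and len(i): res.append((y,zz[i[0]]*1e3,hi,lo))
    res=np.array(res)
    if verbose: print(res)
    print('gap mm',np.median(res[:,1]),res[:,1].std())
if __name__=='__main__': gap(sys.argv[1])
E
python3 gap.py w2
```

```text
blade z 0.04929235408151378 2243 face [0.0629 0.6409] 1695 bar top 0.06901915589438784 531
[[-0.029   1.7    63.5232 42.1654]
 [-0.0285  1.8    63.8231 41.4391]
 [-0.028   1.8    64.7266 41.6739]
 [-0.0275  1.8    65.7464 42.23  ]
 [-0.027   1.8    65.5266 41.9104]
 [-0.0265  1.9    65.5334 41.2994]
 [-0.026   1.8    65.9522 41.2478]
 [-0.0255  1.8    65.5476 41.336 ]
 [-0.025   1.8    65.2466 41.5472]
 [-0.0245  1.8    65.0918 41.3055]
 [-0.024   1.8    65.1149 41.0197]
 [-0.0235  1.8    65.1381 41.5456]
 [-0.023   1.8    65.4695 42.0552]
 [-0.0225  1.9    65.3586 41.7537]
 [-0.022   1.9    65.5051 41.4899]
 [-0.0215  1.9    65.8681 40.7006]
 [-0.021   1.9    65.6792 40.847 ]
 [-0.0205  2.     65.3697 41.3436]
 [-0.02    1.9    64.9088 41.2455]
 [-0.0195  1.9    65.3919 41.4981]
 [-0.019   1.8    65.9046 41.48  ]
 [-0.0185  1.7    65.8407 41.5403]
 [-0.018   1.8    65.0907 40.9676]]
gap mm 1.79999999999999 0.06874516652539958
```

Run:
```python
from h import *; import pickle
np.set_printoptions(precision=4,suppress=True)
d=np.load('pics/w2.npy');o=pickle.load(open('pics/w2.pkl','rb'))
v,u=np.nonzero(d>0); X=cloud('wrist',d,o,np.c_[u,v])
H=X[(X[:,2]>.0645)&(X[:,2]<.072)&(X[:,0]<.58)&(X[:,0]>.5)&(abs(X[:,1]+.013)<.03)]
r=cv2.minAreaRect((H[:,:2]*1e3).astype(np.float32)); print(len(H),np.median(H[:,2]),r)
# blade edges: intensity mask -> yaw
B=X[(abs(X[:,2]-.0493)<.0012)&(X[:,0]>.575)&(X[:,0]<.637)]
p=cv2.imread('pics/w2.png'); 
# lateral centre of blade by depth step vs x
for x in np.arange(.58,.636,.008):
    s=X[(abs(X[:,0]-x)<.004)&(X[:,2]>.0478)&(X[:,2]<.052)&(abs(X[:,1]+.02)<.02)]; y=np.sort(s[:,1]); print(x,len(y),y[[3,-4]],np.percentile(y,[2,98]).mean())
```

```text
4238 0.06702001051173745 ((552.5001831054688, -14.033466339111328), (15.83962345123291, 39.60712814331055), 82.72941589355469)
0.58 652 [-0.0297 -0.0056] -0.017649360441631068
0.588 1002 [-0.0309 -0.0063] -0.018654562192750614
0.596 962 [-0.0318 -0.0076] -0.019711156118017388
0.604 947 [-0.0329 -0.0085] -0.020690175063576507
0.612 928 [-0.034  -0.0095] -0.021711109031299552
0.62 911 [-0.0352 -0.0104] -0.02283646051679604
0.628 868 [-0.036  -0.0117] -0.02393352199437798
0.636 926 [-0.0392 -0.0127] -0.02509618005789789
```

Call:
{"op": "step_arm", "data": {"series": [{"x":0,"y":0,"z":4,"twist":0,"jaw":6},{"x":0,"y":0,"z":8,"twist":0,"jaw":6},{"x":0,"y":0,"z":12,"twist":0,"jaw":6},{"x":2.5,"y":2,"z":13,"twist":0,"jaw":6},{"x":6,"y":4.5,"z":13,"twist":0,"jaw":6},{"x":10.2,"y":6.7,"z":13,"twist":0,"jaw":6},{"x":10.2,"y":6.7,"z":13,"twist":0,"jaw":6},{"x":10.2,"y":6.7,"z":13,"twist":0,"jaw":6}]}}

```text
clock: 2.28
eef_pos: [0.6456, -0.0285, 0.2166]
tool_rot: [-0.215, 0.672, 0.213, 0.676]
ft_force: [0.3, 0.1, -0.7]
grip_width: 0.0603
```

Run:
```python
from h import *
np.set_printoptions(precision=4,suppress=True)
o,p,d=snap('wrist','w3'); import pickle; pickle.dump(o,open('pics/w3.pkl','wb'))
print(o['clock'],o['eef_pos'],o['joint_pos'],o['ft_force'],o['ft_torque'],o['grip_width'])
print(proj('wrist',[[0.642,-.029,.157]],o))
v,u=np.nonzero(d>0); X=cloud('wrist',d,o,np.c_[u,v])
k=(X[:,2]>.145)&(X[:,2]<.168)&(np.hypot(X[:,0]-.642,X[:,1]+.029)<.035); K=X[k]
print(len(K),np.median(K[:,2]),cv2.minEnclosingCircle((K[:,:2]*1e3).astype(np.float32)))
t=K[abs(K[:,2]-np.percentile(K[:,2],70))<.002]; print(len(t),np.median(t[:,2]),cv2.minEnclosingCircle((t[:,:2]*1e3).astype(np.float32)),t.mean(0))
b=(abs(X[:,2]-.112)<.006)&(abs(X[:,0]-.642)<.04); print(np.median(X[b,2]),b.sum())
```

```text
2.2833 [ 0.6456 -0.0285  0.2166] [-0.044   0.5422  0.415   1.4375 -0.0004  0.912 ] [ 0.2838  0.1416 -0.7051] [-0.0205  0.0154  0.0708] 0.06027135960655072
[[311.3001 262.3066]]
3586 0.15315409227262114 ((645.4617919921875, -30.590839385986328), 19.31331443786621)
3142 0.153282894058809 ((645.8776245117188, -30.401042938232422), 18.07671356201172) [ 0.6452 -0.0298  0.1533]
0.11130767273638403 9341
```

View pics/w3.png

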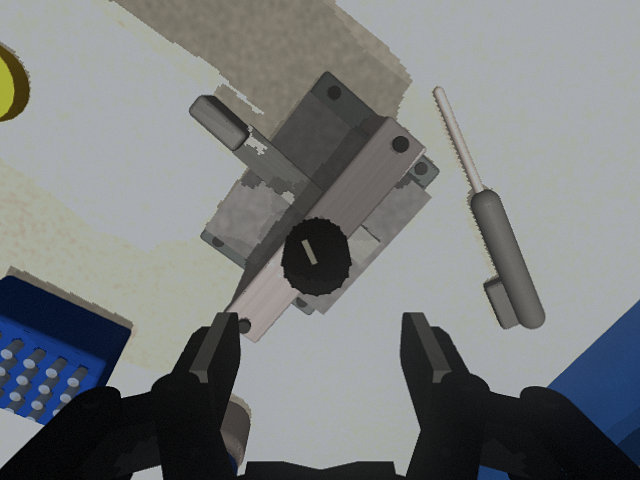

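Call:
{"op": "step_arm", "data": {"series": [{"x":-0.15,"y":-0.15,"z":-4,"twist":0,"jaw":6},{"x":-0.15,"y":-0.15,"z":-7,"twist":0,"jaw":6},{"x":-0.15,"y":-0.15,"z":-9.2,"twist":0,"jaw":6},{"x":-0.15,"y":-0.15,"z":-9.2,"twist":0,"jaw":4},{"x":-0.15,"y":-0.15,"z":-9.2,"twist":0,"jaw":3},{"x":-0.15,"y":-0.15,"z":-9.2,"twist":0,"jaw":3},{"x":-0.15,"y":-0.15,"z":-9.2,"twist":0,"jaw":3},{"x":-0.15,"y":-0.15,"z":-9.2,"twist":0,"jaw":3}]}}

```text
clock: 3.0
eef_pos: [0.6437, -0.0291, 0.1252]
tool_rot: [-0.213, 0.671, 0.214, 0.677]
ft_force: [6.7, 7.1, -13.7]
grip_width: 0.0342
```

Run:
```python
from h import *
np.set_printoptions(precision=4,suppress=True)
o=bot.get_obs();print(o)
```

```text
{'clock': 3.0, 'joint_pos': array([-0.047 ,  0.5789,  0.2374,  1.2219,  0.0039,  0.9094]), 'joint_vel': array([ 0.0012,  0.001 ,  0.0008, -0.    , -0.0008, -0.0011]), 'tau': array([ -4.4956, -60.4134,  26.3619,   2.3919,  -1.8389,  -0.0475]), 'eef_pos': array([ 0.6437, -0.0291,  0.1252]), 'tool_rot': array([-0.2134,  0.6711,  0.2142,  0.6769]), 'ft_force': array([  6.7448,   7.1197, -13.6541]), 'ft_torque': array([ 1.2272, -1.2159, -0.0703]), 'grip_width': 0.034219245018768635}
```

Call:
{"op": "step_arm", "data": {"series": [{"x":0.05,"y":0.05,"z":0,"twist":-7,"jaw":3},{"x":0.1,"y":0.1,"z":0,"twist":-14,"jaw":3},{"x":0.1,"y":0.1,"z":0,"twist":-21,"jaw":3},{"x":0.1,"y":0.1,"z":0,"twist":-28,"jaw":3},{"x":0.1,"y":0.1,"z":0,"twist":-35,"jaw":3},{"x":0.1,"y":0.1,"z":0,"twist":-42,"jaw":3},{"x":0.1,"y":0.1,"z":0,"twist":-49,"jaw":3},{"x":0.1,"y":0.1,"z":0,"twist":-55,"jaw":3},{"x":0.1,"y":0.1,"z":0,"twist":-60,"jaw":3},{"x":0.1,"y":0.1,"z":0,"twist":-60,"jaw":3}]}}

```text
clock: 3.83
eef_pos: [0.6454, -0.0289, 0.1252]
tool_rot: [0.152, 0.687, -0.154, 0.694]
ft_force: [7.3, 0.4, -14.8]
grip_width: 0.0341
```

Run:
```python
from h import *
np.set_printoptions(precision=4,suppress=True)
o=bot.get_obs();print(o['ft_force'],o['ft_torque'],o['joint_pos'],o['eef_pos'],o['grip_width'],o['clock'])
```

```text
[  7.256    0.3936 -14.7606] [ 0.1498 -1.0455 -0.0023] [-0.0428  0.5812  0.2414  1.2223 -0.0042  1.9654] [ 0.6454 -0.0289  0.1252] 0.03409119832690634 3.8333
```

Call:
{"op": "step_arm", "data": {"series": [{"x":0,"y":0,"z":0,"twist":-7,"jaw":3},{"x":0,"y":0,"z":0,"twist":-14,"jaw":3},{"x":0,"y":0,"z":0,"twist":-20,"jaw":3},{"x":0,"y":0,"z":0,"twist":-20,"jaw":3},{"x":0,"y":0,"z":0,"twist":-20,"jaw":3}]}}

```text
clock: 4.25
eef_pos: [0.6459, -0.0292, 0.1252]
tool_rot: [0.271, 0.65, -0.272, 0.656]
ft_force: [6.5, 1.4, -14.1]
grip_width: 0.0342
```

Run:
```python
from h import *
np.set_printoptions(precision=4,suppress=True)
o=bot.get_obs();print(o['ft_force'],o['ft_torque'],o['joint_pos'],o['eef_pos'],o['tool_rot'],o['grip_width'],o['clock'])
```

```text
[  6.4677   1.3667 -14.0763] [ 0.4547 -1.0044 -0.0888] [-0.0426  0.5828  0.2441  1.2242 -0.0056  2.3162] [ 0.6459 -0.0292  0.1252] [ 0.2706  0.6496 -0.2723  0.6562] 0.03416207680026915 4.25
```

Call:
{"op": "step_arm", "data": {"series": [{"x":0,"y":0,"z":0,"twist":0,"jaw":6.5},{"x":0,"y":0,"z":0,"twist":0,"jaw":6.5},{"x":0,"y":0,"z":0,"twist":0,"jaw":6.5},{"x":0,"y":0,"z":3,"twist":0,"jaw":6.5},{"x":0,"y":0,"z":6.5,"twist":7,"jaw":6.5},{"x":-2,"y":-2,"z":9,"twist":14,"jaw":6.5},{"x":-5,"y":-4,"z":9,"twist":21,"jaw":6.5},{"x":-8,"y":-5.5,"z":9,"twist":28,"jaw":6.5},{"x":-10.6,"y":-6.7,"z":8,"twist":35,"jaw":6.5},{"x":-10.6,"y":-6.7,"z":6,"twist":42,"jaw":6.5}]}}

```text
clock: 5.08
eef_pos: [0.5375, -0.0989, 0.1903]
tool_rot: [0.018, 0.701, -0.019, 0.712]
ft_force: [0.3, -0.1, 0.3]
grip_width: 0.0651
```

Run:
```python
from h import *
from scipy.spatial.transform import Rotation as R
np.set_printoptions(precision=4,suppress=True)
o=bot.get_obs();print(o['ft_force'],o['eef_pos'],o['grip_width'],o['clock'])
y=R.from_quat(o['tool_rot']).as_matrix()[:,1];print(np.degrees(np.arctan2(y[1],y[0])), (np.array([.5402,-.0964,.0847])-o['eef_pos'])*100)
```

```text
[ 0.2733 -0.0728  0.285 ] [ 0.5375 -0.0989  0.1903] 0.06513414922252826 5.0833
86.97777281271665 [  0.2733   0.2465 -10.5563]
```

Call:
{"op": "step_arm", "data": {"series": [{"x":0.27,"y":0.25,"z":-3,"twist":7,"jaw":6.5},{"x":0.27,"y":0.25,"z":-6.5,"twist":14,"jaw":6.5},{"x":0.27,"y":0.25,"z":-10.55,"twist":21,"jaw":6.5},{"x":0.27,"y":0.25,"z":-10.55,"twist":28,"jaw":6.5},{"x":0.27,"y":0.25,"z":-10.55,"twist":35,"jaw":6.5},{"x":0.27,"y":0.25,"z":-10.55,"twist":38.2,"jaw":6.5},{"x":0.27,"y":0.25,"z":-10.55,"twist":38.2,"jaw":6.5},{"x":0.27,"y":0.25,"z":-10.55,"twist":38.2,"jaw":6.5}]}}

```text
clock: 5.75
eef_pos: [0.5409, -0.0967, 0.0864]
tool_rot: [-0.212, 0.668, 0.214, 0.68]
ft_force: [-1.1, 0.4, 0.3]
grip_width: 0.0647
```

```bash
python3 - <<'E'
from h import *
np.set_printoptions(precision=4,suppress=True)
o,p,d=snap('wrist','w4'); import pickle; pickle.dump(o,open('pics/w4.pkl','wb'))
print(o['clock'],o['eef_pos'],o['tool_rot'],o['ft_force'])
p=cv2.imread('pics/w4.png'); c=p[190:350,480:640]
c=cv2.convertScaleAbs(c,alpha=1.8); cv2.imwrite('pics/w4c.png',cv2.resize(c,(600,600),interpolation=cv2.INTER_CUBIC))
E
python3 gap.py w4
```

```text
5.75 [ 0.5409 -0.0967  0.0864] [-0.2121  0.668   0.2139  0.6805] [-1.1183  0.3972  0.299 ]
blade z 0.04927265980047052 2151 face [0.0639 0.6409] 1613 bar top 0.06732751895628261 489
[[-0.029   0.2    64.609  44.1109]
 [-0.0285  0.3    65.1456 44.0709]
 [-0.028   0.2    65.7491 43.6148]
 [-0.0275  0.2    66.5378 43.9688]
 [-0.027   0.1    67.2265 43.8772]
 [-0.0265  0.1    67.211  44.0207]
 [-0.026   0.1    67.0657 43.9458]
 [-0.0255 -0.     67.2955 43.7339]
 [-0.025   0.1    67.2856 43.4668]
 [-0.0245  0.1    66.6315 43.8542]
 [-0.024   0.1    66.1341 43.9912]
 [-0.0235  0.2    66.1772 43.5712]
 [-0.023   0.1    66.9596 44.1435]
 [-0.0225  0.2    67.648  44.0442]
 [-0.022   0.3    67.9728 43.3889]
 [-0.0215  0.2    68.1453 43.3697]
 [-0.021   0.2    67.8028 43.5169]
 [-0.0205  0.3    66.6215 42.9804]
 [-0.02    0.3    66.2462 42.2044]
 [-0.0195  0.3    67.2085 42.6091]
 [-0.019   0.2    68.2724 43.6382]
 [-0.0185  0.1    68.4697 43.385 ]
 [-0.018   0.1    67.1956 42.5201]]
gap mm 0.1999999999999927 0.08453140041401572
```

View pics/w4c.png

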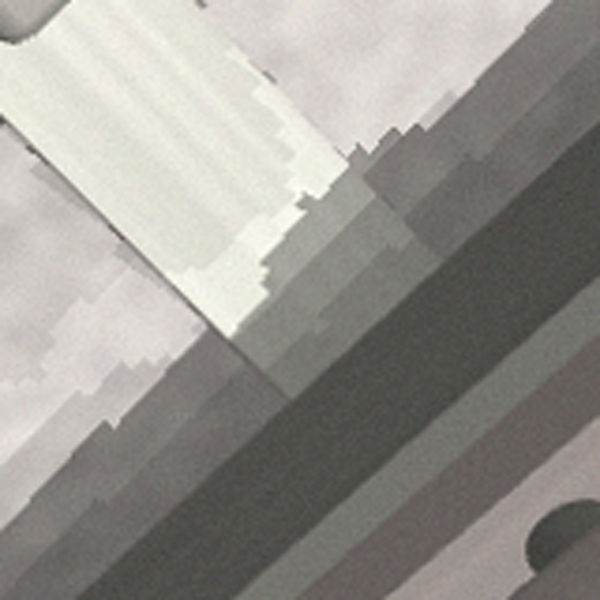

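Call:
{"op": "step_arm", "data": {"series": [{"x":0,"y":0,"z":1.5,"twist":7,"jaw":6},{"x":0.3,"y":2,"z":1.5,"twist":14,"jaw":5},{"x":0.6,"y":4,"z":1.5,"twist":21,"jaw":4.5},{"x":0.9,"y":6,"z":1.5,"twist":28,"jaw":4.5},{"x":1,"y":8.2,"z":1.5,"twist":35,"jaw":4.5},{"x":1,"y":8.2,"z":1.5,"twist":42,"jaw":4.5},{"x":1,"y":8.2,"z":1.5,"twist":47,"jaw":4.5},{"x":1,"y":8.2,"z":1.5,"twist":47,"jaw":4.5},{"x":1,"y":8.2,"z":1.5,"twist":47,"jaw":4.5}]}}

```text
clock: 6.55
eef_pos: [0.5511, -0.0146, 0.1018]
tool_rot: [-0.46, 0.528, 0.467, 0.54]
ft_force: [-0.1, 0.4, 1.5]
grip_width: 0.0449
```

Run:
```python
from h import *
from scipy.spatial.transform import Rotation as R
np.set_printoptions(precision=4,suppress=True)
o,p,d=snap('wrist','w5')
print(o['ft_force'],o['eef_pos'],o['grip_width'],o['clock'],o['joint_pos'])
y=R.from_quat(o['tool_rot']).as_matrix()[:,1];print(np.degrees(np.arctan2(y[1],y[0])))
v,u=np.nonzero(d>0); X=cloud('wrist',d,o,np.c_[u,v])
H=X[(X[:,2]>.0645)&(X[:,2]<.072)&(X[:,0]<.58)&(X[:,0]>.5)&(abs(X[:,1]+.013)<.03)]
print(len(H),np.median(H[:,2]),cv2.minAreaRect((H[:,:2]*1e3).astype(np.float32)))
```

```text
[-0.0609  0.4171  1.452 ] [ 0.5511 -0.0146  0.1018] 0.044915332617696105 6.55 [-0.0358  0.4246 -0.0837  1.057   0.017   0.1054]
171.91000684243892
2576 0.06696567926644725 ((552.419189453125, -14.084599494934082), (15.875060081481934, 40.00351333618164), 82.67406463623047)
```

View pics/w5.png

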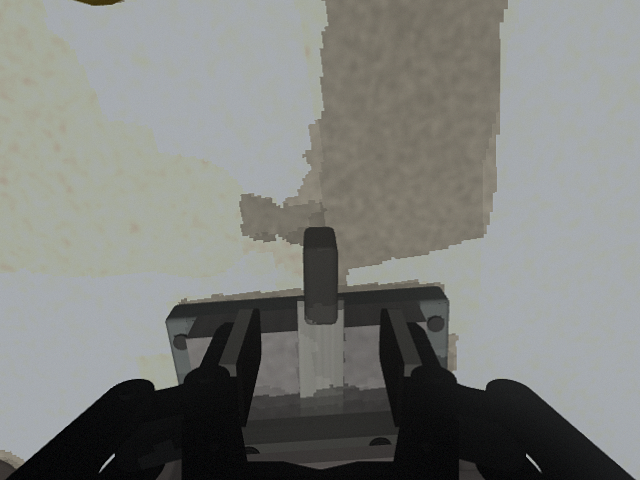

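Call:
{"op": "step_arm", "data": {"series": [{"x":0.05,"y":0.05,"z":-1.5,"twist":0.7,"jaw":2.6},{"x":0.05,"y":0.05,"z":-3,"twist":0.7,"jaw":2.6},{"x":0.05,"y":0.05,"z":-5,"twist":0.7,"jaw":2.6},{"x":0.05,"y":0.05,"z":-6.6,"twist":0.7,"jaw":2.6},{"x":0.05,"y":0.05,"z":-6.6,"twist":0.7,"jaw":2.6},{"x":0.05,"y":0.05,"z":-6.6,"twist":0.7,"jaw":2.4}]}}

```text
clock: 7.1
eef_pos: [0.5506, -0.0146, 0.0351]
tool_rot: [-0.463, 0.527, 0.47, 0.536]
ft_force: [0.6, 0.5, 0.5]
grip_width: 0.0243
```

Call:
{"op": "step_arm", "data": {"series": [{"x":0,"y":0,"z":0,"twist":0,"jaw":1.2},{"x":0,"y":0,"z":0,"twist":0,"jaw":1.2},{"x":0,"y":0,"z":0,"twist":0,"jaw":1.2},{"x":0,"y":0,"z":0,"twist":0,"jaw":1.2}]}}

```text
clock: 7.43
eef_pos: [0.5515, -0.0143, 0.0363]
tool_rot: [-0.463, 0.526, 0.47, 0.537]
ft_force: [-0.4, 2.0, 2.4]
grip_width: 0.0152
```

Run:
```python
from h import *
np.set_printoptions(precision=4,suppress=True)
o=bot.get_obs();print(o['ft_force'],o['ft_torque'],o['eef_pos'],o['grip_width'],o['clock'],o['tool_rot'])
```

```text
[-0.4334  1.9629  2.4255] [0.2433 0.0976 0.203 ] [ 0.5515 -0.0143  0.0363] 0.015150645874172584 7.4333 [-0.463   0.526   0.4696  0.537 ]
```

Call:
{"op": "step_arm", "data": {"series": [{"x":-0.1,"y":0.013,"z":0,"twist":0,"jaw":1.2},{"x":-0.2,"y":0.026,"z":0,"twist":0,"jaw":1.2},{"x":-0.3,"y":0.04,"z":0,"twist":0,"jaw":1.2}]}}

```text
clock: 7.68
eef_pos: [0.5502, -0.0141, 0.0364]
tool_rot: [-0.464, 0.525, 0.469, 0.538]
ft_force: [6.2, 0.3, -6.0]
grip_width: 0.0149
```

Call:
{"op": "step_arm", "data": {"series": [{"x":-0.1,"y":0.013,"z":0,"twist":0,"jaw":1.2}]}}

```text
clock: 7.77
eef_pos: [0.5501, -0.0141, 0.0363]
tool_rot: [-0.464, 0.525, 0.468, 0.538]
ft_force: [4.4, 1.9, -5.0]
grip_width: 0.0151
```

Call:
{"op": "step_arm", "data": {"series": [{"x":-0.1,"y":0.013,"z":0,"twist":0,"jaw":1.2}]}}

```text
clock: 7.85
eef_pos: [0.5501, -0.0142, 0.0363]
tool_rot: [-0.465, 0.525, 0.467, 0.539]
ft_force: [5.3, 0.8, -5.4]
grip_width: 0.0153
```

Run:
```python
from h import *
np.set_printoptions(precision=4,suppress=True)
o=bot.get_obs();print(o['ft_force'],o['ft_torque'],o['eef_pos'],o['grip_width'],o['clock'],o['tool_rot'])
```

```text
[ 5.3176  0.8316 -5.3613] [ 0.0178 -0.5949  0.2131] [ 0.5501 -0.0142  0.0363] 0.015269728763792132 7.85 [-0.4647  0.5247  0.4674  0.5388]
```

Call:
{"op": "step_arm", "data": {"series": [{"x":-0.15,"y":0.02,"z":0,"twist":0,"jaw":1.2},{"x":-0.3,"y":0.04,"z":0,"twist":0,"jaw":1.2},{"x":-0.45,"y":0.06,"z":0,"twist":0,"jaw":1.2}]}}

```text
clock: 8.1
eef_pos: [0.5467, -0.014, 0.0363]
tool_rot: [-0.465, 0.524, 0.467, 0.539]
ft_force: [5.9, 0.6, -5.3]
grip_width: 0.0151
```

Call:
{"op": "step_arm", "data": {"series": [{"x":0,"y":0,"z":0,"twist":0,"jaw":1.2}]}}

```text
clock: 8.18
eef_pos: [0.5465, -0.014, 0.0362]
tool_rot: [-0.465, 0.525, 0.467, 0.539]
ft_force: [0.6, 1.5, -1.4]
grip_width: 0.0148
```

Call:
{"op": "step_arm", "data": {"series": [{"x":-0.4,"y":0.05,"z":0,"twist":0,"jaw":1.2},{"x":-0.9,"y":0.12,"z":0,"twist":0,"jaw":1.2},{"x":-1.5,"y":0.2,"z":0,"twist":0,"jaw":1.2},{"x":-2.1,"y":0.27,"z":0,"twist":0,"jaw":1.2},{"x":-2.7,"y":0.35,"z":0,"twist":0,"jaw":1.2}]}}

```text
clock: 8.6
eef_pos: [0.5204, -0.0111, 0.0364]
tool_rot: [-0.466, 0.524, 0.465, 0.54]
ft_force: [5.1, -0.7, -5.2]
grip_width: 0.0152
```

Call:
{"op": "step_arm", "data": {"series": [{"x":-0.6,"y":0.08,"z":0,"twist":0,"jaw":1.2},{"x":-1.2,"y":0.16,"z":0,"twist":0,"jaw":1.2},{"x":-1.8,"y":0.23,"z":0,"twist":0,"jaw":1.2},{"x":-2.4,"y":0.31,"z":0,"twist":0,"jaw":1.2},{"x":-3,"y":0.39,"z":0,"twist":0,"jaw":1.2},{"x":-3.6,"y":0.47,"z":0,"twist":0,"jaw":1.2},{"x":-4.2,"y":0.55,"z":0,"twist":0,"jaw":1.2}]}}

```text
clock: 9.18
eef_pos: [0.4768, -0.0057, 0.0364]
tool_rot: [-0.465, 0.525, 0.466, 0.539]
ft_force: [0.1, -0.6, -1.8]
grip_width: 0.0154
```

Call:
{"op": "step_arm", "data": {"series": [{"x":-0.8,"y":0.1,"z":0,"twist":0,"jaw":1.2},{"x":-1.6,"y":0.21,"z":0,"twist":0,"jaw":1.2},{"x":-2.4,"y":0.31,"z":0,"twist":0,"jaw":1.2},{"x":-3.2,"y":0.41,"z":0,"twist":0,"jaw":1.2},{"x":-4,"y":0.52,"z":0,"twist":0,"jaw":1.2},{"x":-4.6,"y":0.6,"z":0,"twist":0,"jaw":1.2}]}}

```text
clock: 9.68
eef_pos: [0.4296, 0.0005, 0.0363]
tool_rot: [-0.465, 0.525, 0.466, 0.539]
ft_force: [0.1, -0.8, -1.6]
grip_width: 0.0151
```

Run:
```python
from h import *
np.set_printoptions(precision=4,suppress=True)
o,p,d=snap('wrist','w6');snap('top','top6');print(o['ft_force'],o['eef_pos'],o['grip_width'],o['clock'],o['tool_rot'],o['joint_pos'])
```

```text
[ 0.0633 -0.7718 -1.5752] [0.4296 0.0005 0.0363] 0.015147090854113901 9.6833 [-0.4651  0.5252  0.4658  0.5393] [-0.0088  0.2923 -0.496   0.7683  0.014   0.1249]
```

View pics/w6.png

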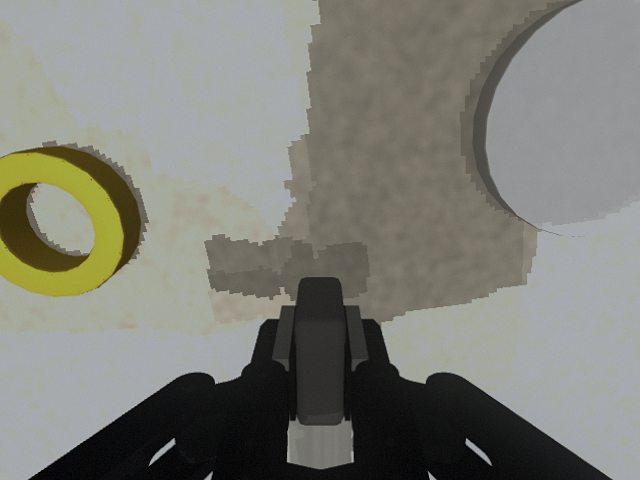

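Call:
{"op": "step_arm", "data": {"series": [{"x":0,"y":0,"z":2,"twist":0,"jaw":1.2},{"x":0,"y":0,"z":5,"twist":0,"jaw":1.2},{"x":0,"y":1,"z":8.5,"twist":0,"jaw":1.2},{"x":0,"y":4,"z":10,"twist":0,"jaw":1.2},{"x":-0.3,"y":8,"z":10,"twist":0,"jaw":1.2},{"x":-0.6,"y":12,"z":10,"twist":0,"jaw":1.2},{"x":-0.9,"y":16,"z":10,"twist":0,"jaw":1.2},{"x":-1.1,"y":20,"z":10,"twist":-1,"jaw":1.2},{"x":-1.1,"y":24,"z":10,"twist":-1,"jaw":1.2},{"x":-1.1,"y":27.5,"z":10,"twist":-1,"jaw":1.2}]}}

```text
clock: 10.62
eef_pos: [0.4182, 0.2783, 0.1365]
tool_rot: [-0.461, 0.529, 0.462, 0.543]
ft_force: [1.1, 0.1, -1.7]
grip_width: 0.0151
```

Run:
```python
from h import *
np.set_printoptions(precision=4,suppress=True)
o=bot.get_obs();print(o['ft_force'],o['eef_pos'],o['grip_width'],o['clock'])
print((np.array([.419,.304,.10])-o['eef_pos'])*100)
```

```text
[ 1.1339  0.1288 -1.6694] [0.4182 0.2783 0.1365] 0.015084361609440725 10.6167
[ 0.0762  2.5657 -3.6526]
```

Call:
{"op": "step_arm", "data": {"series": [{"x":0.1,"y":1.5,"z":-1,"twist":0,"jaw":1.2},{"x":0.1,"y":2.5,"z":-2.5,"twist":0,"jaw":1.2},{"x":0.1,"y":2.55,"z":-3.7,"twist":0,"jaw":1.2},{"x":0.1,"y":2.55,"z":-3.7,"twist":0,"jaw":1.2},{"x":0.1,"y":2.55,"z":-3.7,"twist":0,"jaw":1.2}]}}

```text
clock: 11.03
eef_pos: [0.4187, 0.3036, 0.0988]
tool_rot: [-0.461, 0.529, 0.462, 0.543]
ft_force: [-0.6, -0.5, -1.9]
grip_width: 0.0151
```

Run:
```python
from h import *
np.set_printoptions(precision=4,suppress=True)
o,p,d=snap('wrist','w7');_,q,_=snap('side','side7');print(o['ft_force'],o['eef_pos'],o['grip_width'],o['clock'])
cv2.imwrite('pics/s7c.png',cv2.resize(q[:,:,::-1][230:470,130:450],(800,600),interpolation=cv2.INTER_CUBIC))
T=np.array([[0.601,0.3414],[0.5827,0.215],[0.3615,0.2487],[0.3822,0.3733]]);print(proj('wrist',np.c_[T,[.026]*4],o))
```

```text
[-0.6448 -0.4686 -1.8945] [0.4187 0.3036 0.0988] 0.015082237538590866 11.0333
[[412.9208 493.3667]
 [224.911  496.9367]
 [193.1702 166.0247]
 [442.1005 169.1593]]
```

View pics/w7.png

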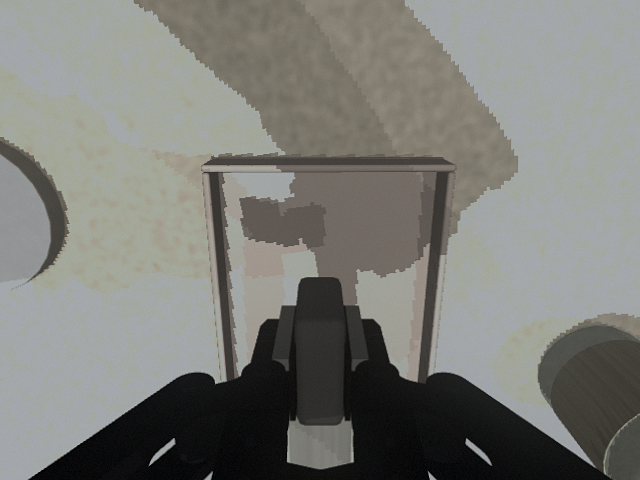

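View pics/s7c.png

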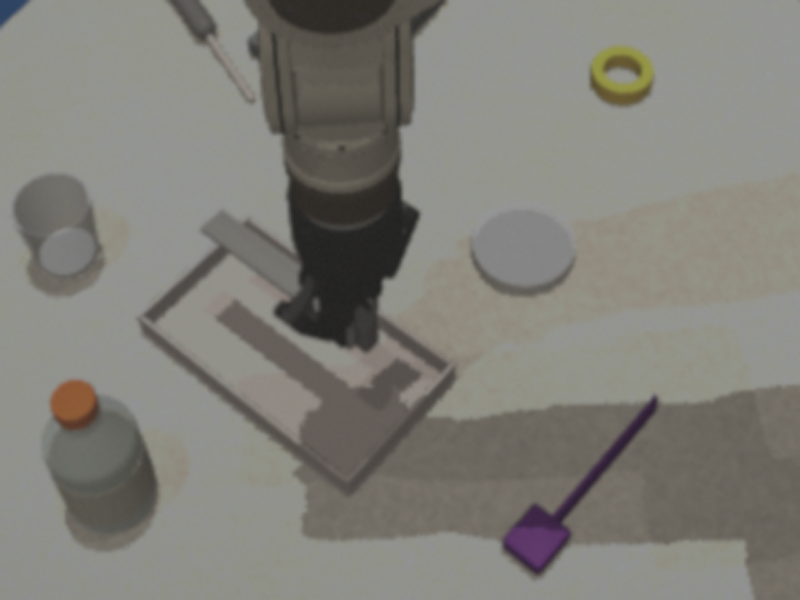

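Call:
{"op": "step_arm", "data": {"series": [{"x":0,"y":0.3,"z":-2,"twist":0,"jaw":1.2},{"x":0,"y":0.3,"z":-4,"twist":0,"jaw":1.2},{"x":0,"y":0.3,"z":-6,"twist":0,"jaw":1.2},{"x":0,"y":0.3,"z":-7.5,"twist":0,"jaw":1.2},{"x":0,"y":0.3,"z":-8.4,"twist":0,"jaw":1.2},{"x":0,"y":0.3,"z":-8.8,"twist":0,"jaw":1.2},{"x":0,"y":0.3,"z":-9,"twist":0,"jaw":1.2},{"x":0,"y":0.3,"z":-9,"twist":0,"jaw":1.2}]}}

```text
clock: 11.8
eef_pos: [0.4205, 0.307, 0.0108]
tool_rot: [-0.46, 0.528, 0.461, 0.544]
ft_force: [-0.3, 0.1, -2.1]
grip_width: 0.0153
```

No contact yet, so I'll go a little lower.

Call:
{"op": "step_arm", "data": {"series": [{"x":0,"y":0,"z":-0.1,"twist":0,"jaw":1.2},{"x":0,"y":0,"z":-0.2,"twist":0,"jaw":1.2},{"x":0,"y":0,"z":-0.3,"twist":0,"jaw":1.2},{"x":0,"y":0,"z":-0.3,"twist":0,"jaw":1.2}]}}

```text
clock: 12.13
eef_pos: [0.4214, 0.3076, 0.0093]
tool_rot: [-0.461, 0.527, 0.461, 0.545]
ft_force: [-0.8, 0.0, 4.5]
grip_width: 0.0153
```

Call:
{"op": "step_arm", "data": {"series": [{"x":0,"y":0,"z":0,"twist":0,"jaw":2},{"x":0,"y":0,"z":0,"twist":0,"jaw":3},{"x":0,"y":0,"z":0,"twist":0,"jaw":3.6},{"x":0,"y":0,"z":0.5,"twist":0,"jaw":3.6},{"x":0,"y":0,"z":2.5,"twist":0,"jaw":3.6},{"x":0,"y":0,"z":5.5,"twist":0,"jaw":3.6},{"x":0,"y":0,"z":9,"twist":0,"jaw":3.6},{"x":0,"y":0,"z":13,"twist":0,"jaw":3.6},{"x":-3,"y":0,"z":17,"twist":0,"jaw":3.6},{"x":-6,"y":0,"z":19,"twist":0,"jaw":3.6}]}}

```text
clock: 12.97
eef_pos: [0.3653, 0.3086, 0.2014]
tool_rot: [-0.46, 0.526, 0.46, 0.548]
ft_force: [0.3, 0.9, 0.7]
grip_width: 0.036
```

Call:
{"op": "step_arm", "data": {"series": [{"x":-1,"y":-3,"z":1,"twist":0,"jaw":3.6},{"x":-1,"y":-7,"z":1,"twist":0,"jaw":3.6},{"x":-1,"y":-11,"z":1,"twist":0,"jaw":3.6},{"x":-1,"y":-15,"z":1,"twist":0,"jaw":3.6},{"x":-1,"y":-19,"z":1,"twist":0,"jaw":3.6},{"x":-1,"y":-23,"z":1,"twist":0,"jaw":3.6},{"x":-1,"y":-23,"z":1,"twist":0,"jaw":3.6},{"x":-1,"y":-23,"z":1,"twist":0,"jaw":3.6}]}}

```text
clock: 13.63
eef_pos: [0.3553, 0.0766, 0.2119]
tool_rot: [-0.458, 0.527, 0.459, 0.55]
ft_force: [0.4, -0.0, 0.2]
grip_width: 0.0356
```

Run:
```python
from h import *
np.set_printoptions(precision=4,suppress=True)
o,p,d=snap('top','top8');_,q,_=snap('side','side8');print(o['ft_force'],o['eef_pos'],o['grip_width'],o['clock'])
a=cv2.resize(p[:,:,::-1][150:310,170:410],(792,528),interpolation=cv2.INTER_CUBIC);cv2.imwrite('pics/t8c.png',a)
```

```text
[ 0.4064 -0.0345  0.1779] [0.3553 0.0766 0.2119] 0.035580133094632205 13.6333
```

View pics/t8c.png

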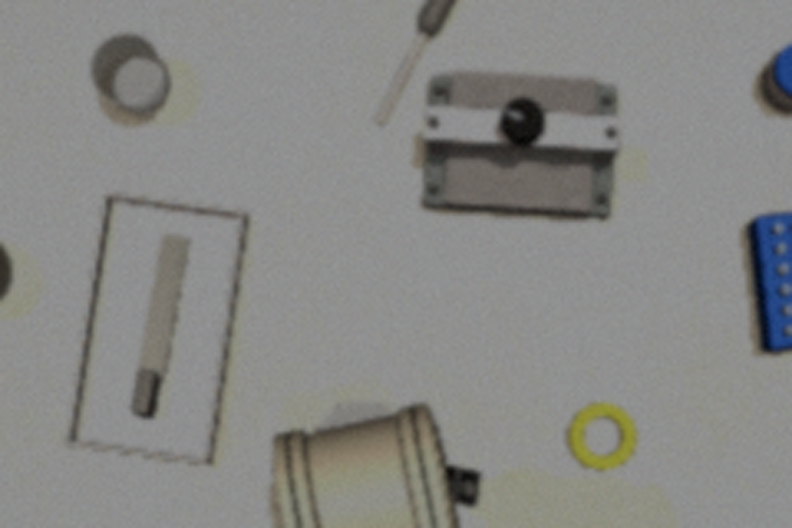

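View pics/side8.png

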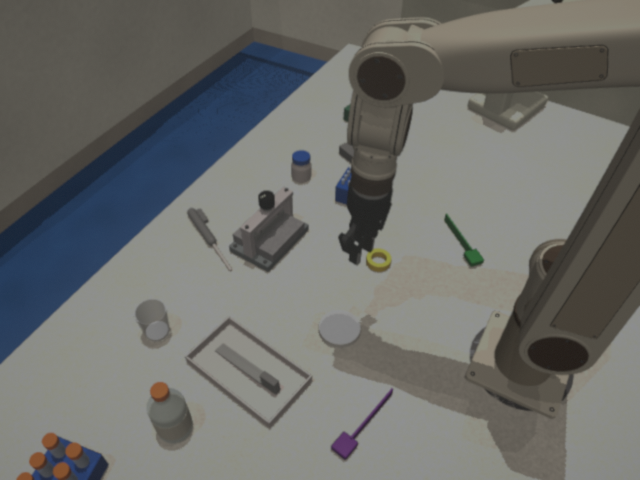

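The gauge lies fully inside the tray: the blade is at about (225,355) in the side view and the handle at about (268,381). The other items are at the same pixels as before, and the arm is clear of everything.

```bash
python3 -c "
from workcell import bot
print(bot.job_done())"
```

```text
the job is handed in; nothing more can be done
None
```

The gap is set, and the gauge is out of the caster and lying inside the white tray. I handed the job in at about 13.7 s of the 72 s allowed.

- **Setting:** The wrist camera showed about 1.8 mm free above the blade, so I turned the knob 1.40 rad clockwise in one grip and let go. Looking again, the bar had dropped only about 1.65 mm, against 2.24 mm if it had met nothing. That puts the setting roughly 0.37 rad past first touch, mid-window.
- **Tug test:** Over about 5 mm the pull was a steady 5 to 6 N, inside the 3 to 9 N range. It held at 5.1 N early in the draw, then fell to about 0 once the blade was free of the bar.
- **Last views:** The top and side cameras show the gauge wholly inside the tray, the bystanders and look-alikes where they were, and the arm clear of everything.

**Checks that disagreed:**
- The wrist camera's positions differed from the fixed cameras' by about 4 mm in x and 2 mm in z.
- It also still read a 0.2 mm gap after contact, which I took as measurement bias.
- While pulling, the sensor showed about 5 N downwards that I did not explain, so the pull reading may be slightly off.

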